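# Shut and bolt the glass offcut box

### The arm

A 6-joint arm with a two-finger parallel gripper is mounted at the origin on a cart in front of the work surface, level with it; the furniture and walls round the work are solid. World frame = base frame: x ahead of the robot, y to its left, z up, the work surface at z = 0. Lengths are in m, angles in rad, forces in N, time in s.
With the tool pointing down it reaches from about 0.4 to 0.825 m from the base axis. Payload 7 kg.
Tool frame: the origin (TCP) lies midway between the tips of the shut fingers; the grasp point (between the pads) lies hold_point_z behind it (hold_point_z is the distance from the TCP to the grasp point, in m); z points along the fingers, y is the line along which they close (so a half turn about z gives the same grasp; the last joint's range is limited). The gripper opens to 88 mm and grips with 3 to 60 N. Pads are 19 mm wide; open, the fingers measure 130 mm over their backs; the gripper's body (78 mm by 193 mm) begins 47 mm behind the grasp point.
Start: joints at [1.56, 0.359, 0.012, 0, -1.224, -0.288], TCP at [0.199, 0.645, 0.195] pointing down, gripper open.
Joint ranges: [-3.07, 3.07], [-1.43, 2.12], [-1.02, 1.25], [-3.03, 1.67], [-3.05, -0], [-3.03, 3.03]. Speed limits (rad/s): [2.39, 2.39, 3.01, 3.14, 3.14, 3.14].

### API

Orientations are given as [roll, pitch, yaw] about the fixed x, y, z axes, in that order (R = Rz(yaw) Ry(pitch) Rx(roll)).
In Python, from station import * gives the robot as it stands.
- The arm moves only by the tool apply_moves, never from a script. Its argument "steps" is a list of rows, each an object with "translation": the shift along the world's x, y, z scaled (see below), a list of three; "rotation": the turn, a rotation vector about the world's x, y, z scaled (see below), a list of three. A call has exactly 10 rows; each row is the pose to reach, as a shift and turn from the pose commanded when the call began; what a row does not reach only later rows make up. The controller multiplies each number of a shift by 250 mm and each number of a turn by 30 degrees. A row lasts 1/12 s, in which the tool goes at most 41.7 mm and 7.16 degrees, less where a joint would pass 70% of its speed; a pose out of reach is approached as far as the arm can. A call with a number of a shift or a turn outside -1 to 1 is refused whole. A call with a gripper value outside its range is refused whole. "jaw" is the closure, from -1 (fully open) to 1 (shut), so that 0 is half open, set as the call begins (left out, the last holds). The fingers move at their own pace and stop on an object; "newtons" is the grip in N (left out, the last holds). Time passes only in rows, so rows that repeat a pose let the fingers close, or fill a call up. It gives the time, the measured TCP pose, the force, the opening and the grip force at its end, in the units of the state.
- get_state(): the state, without advancing time (a new reading comes with each control period).
- grab_frame(name): name is "scene" or "top" or "wrist"; returns the picture (384x512x3 uint8, blue, green, red); there is no depth.
- camera_model(name): a dict with "fx", "fy", "cx", "cy" (pixels), "k1" (the pictures are not rectified: a ray, as slopes to the right and down, at radius r is drawn at 1 + k1 r^2 times it, then the intrinsics apply), "xyz" and "rotation" of the camera in the world. Camera axes: x right, y down, z forward; pixel columns grow to the right and rows downward; lengths in m; the calibration is good to about 2 mm. A picture is of the moment at which its call begins: read the wrist's pose just before it. camera_model takes no time and is no camera call; for the wrist camera it gives the pose at the moment of the call.
- job_done(): hands the job in; it is judged then, once.
The state is a dict: "t": time; "q": joint angles; "qd": joint speeds; "joint_efforts": joint torques, N m; "eef_pos": TCP position; "ee_rot": TCP orientation; "force": force on the tool from outside, world axes, zero at the start; "moment": the same for the moment, N m; "width": finger opening in m; "gripper_force": force on a finger pad.
Only numpy, scipy, OpenCV 4.12 (cv2) and the standard library are available. Lean on these libraries where they do the work, as an engineer would, in place of code of your own. Each camera call takes 0.05 s, during which the arm holds its last target. There are 200 camera calls.

### The job

Make the plywood box of glass offcuts ready to travel, pushing with the fingertips only: gently push its open hatch down until it is fully shut, push the bolt's red knob along its slot towards the keeper at the front until the bolt is fully home, then push the knob over to the left and right down into the notch, so that the bolt is locked. Never take hold of the knob or the hatch or lift anything, do not shove the box about, and leave the roll of tape on its deck and the things around it where they are.

Things in the scene. Friction and masses are not known exactly. Their poses are not given: they have to be found in the camera images.
- glass_box: Loose plywood box, 240 (x) by 260 (y) by 110 mm high, 5 kg, on rubber feet. Origin: centre of its underside; z up; its -x side is its front, turned roughly to the robot. Its top, at z = 110 mm, is a fixed deck strip in front (x -120 to -55 mm) and behind it the hatch (x -53 to +100 mm, full width), flush with the deck when shut. Coloured glass sheets stand inside.
- hatch (a joint): Hatch angle, rad: 0 shut (against a stop), grows as the front edge rises. Starts open, at 0.45 to 0.85. Hinge line: parallel to the box's y, at x = +100, z = 110 mm in its frame. The hatch reaches 153 mm forward from it, is 12 mm thick, 0.5 kg. Friction hinges hold it at any angle; 2 to 4 N down on the front edge moves it.
- hatch_edge (a point): Middle of the hatch's free front edge, on its upper (outer) face, which is bare from 25 to 130 mm to either side of the middle line; on the middle line sits the bolt.
- bolt (a joint): Travel of the bolt, m: 0 drawn back, 0.040 fully home (end of the slot); starts at 0 to 0.010. It runs on the hatch's middle line towards the box's front (-x of the box). 2 to 3 N moves it; it stays where left. Steel rod, 14 mm diameter, axis 12 mm above the hatch's face; with the hatch shut its end enters the keeper.
- knob (a joint): Angle of the knob about the bolt's axis, rad: 0 upright from the hatch, grows towards the box's left (+y), 1.36 fully down (stop). Its stem runs in an L-shaped slot: a straight leg along the top, where it cannot turn, and at the front end a 10 mm notch down to the left. It turns only with the bolt at 0.037 to 0.040, and then locks it. About 1 N at the ball turns it; it stays where left.
- knob_ball (a point): Centre of the red ball (17 mm diameter) on the knob's 7 mm stem, 38 mm from the bolt's axis: 50 mm above the hatch's face when upright, 20 mm when fully down. In the box's frame with the hatch shut: x +25 mm, y 0, z 160 mm with the bolt drawn back; x -15 mm with it home; turned down y +37 mm, z 130 mm.
- housing_top (a point): Top of the black bolt housing on the hatch, above the middle of its length: a tube of 21 mm diameter, 105 mm long (x -50 to +55 mm in the box's frame when shut), its top 22.5 mm above the hatch's face, on a base plate 46 mm wide. The slot is in its top.
- keeper_mouth (a point): Centre of the mouth of the keeper, a steel arch on the deck's middle line that takes the bolt's end: 31 mm long (x -94 to -63 mm in the box's frame), 23 mm wide, its top 24 mm above the deck, base plate 52 mm wide.
- electrical_tape: Roll of black tape, 53 mm across, 19 mm high, lying loose on the box's deck to the left of the keeper. Origin at the centre of its underside.
- flux_bottle: White flux bottle with a red nozzle, 42 x 42 x 100 mm, standing loose to the right of the box. Origin at the centre of its underside.
- solder_spool: Yellow spool of solder, 60 x 60 x 45 mm, standing loose to the right of the box. Origin at the centre of its underside.
- soda_can: Drink can, 53 x 53 x 134 mm, standing loose to the right of the box. Origin at the centre of its underside.
- running_pliers: Pliers with red grips, 64 x 193 x 12 mm, lying loose to the left of the box. Origin at the centre of its underside.
- glass_cutter: Glass cutter with a pale handle, 17 x 151 x 17 mm, lying loose to the left of the box. Origin at the centre of its underside.

How it is judged:
On the way, in this order (a step that is already met when the one before it is completed fails the run):
1. the hatch is pushed fully shut (value of joint hatch below 0.02 rad), for 0.2 s.
2. the bolt is pushed home, with the hatch shut (value of joint hatch below 0.02 rad and value of joint bolt above 0.0365 m), for 0.1 s.
At the end, for the whole second after the job is handed in: The hatch is shut (under 0.02 rad), the bolt is home (over 36.5 of 40 mm) and the knob lies down in the notch (over 1.2 of 1.36 rad), at rest, the box standing level (all of step 2 and value of joint knob above 1.2 rad and velocity of joint knob below 0.05 rad/s and angle between glass_box's own z axis and vertical below 0.02 rad); the robot touches nothing.
It fails at once if the hatch is slammed (faster than 2.5 rad/s) (velocity of joint hatch below -2.5 rad/s).
It fails at once if the knob's ball is taken between the fingers (distance between the grasp point and knob_ball below 0.022 m and horizontal distance between the grasp point and knob_ball below 0.008 m and contact force between the fingers and knob above 0.5 N).
It fails at once if the hatch board is taken between the fingers (z of the grasp point in the frame of hatch_edge between -0.014 and 0.002 m and x of the grasp point in the frame of hatch_edge between -0.003 and 0.153 m and y of the grasp point in the frame of hatch_edge between -0.133 and 0.133 m and contact force between the fingers and hatch above 0.5 N).
It fails at once if the box is shoved or lifted by more than 20 mm (distance of glass_box from where it was at the start of the episode above 0.02 m).
It fails at once if the tape or another bystander is moved by more than 20 mm or tipped over (distance of any of flux_bottle, solder_spool, running_pliers, glass_cutter, soda_can, electrical_tape from where it was at the start of the episode above 0.02 m or angle between any of flux_bottle, solder_spool, soda_can's own z axis and vertical above 0.5 rad).
It also fails if it takes over 62 s, if anything falls off the work surface, if the arm or the gripper's body presses on something with over 40 N, if the wrist force passes 120 N, or if a joint passes its speed limit or range.

## Working session

There is one attempt and no reset: what is moved stays moved. The work goes in short steps, Python scripts to look and compute and a tool call to move; the robot and the scene stay as the last step left them, time stands still between calls to the robot, and variables do not carry over. Pictures are saved under pics/ and viewed, at most 10 in all, crops included, and the job is handed in when it is done.

Besides the shell and the picture viewer there is one more tool, called after "Call:" by a JSON object that holds its "method" and its "body", one argument or row to a line. apply_moves: Moves the arm, as the interface text tells. Shifts and turns lie within -1 to 1; 1 stands for 250 mm of shift or 30 degrees of turn. Its arguments: {"type":"object","properties":{"steps":{"type":"array"},"jaw":{"type":"number"},"newtons":{"type":"number"}},"required":["steps"]}

```bash
ls; mkdir -p pics; python3 - <<'E'
from station import *
import cv2
s=get_state();print(s)
for n in("scene","top"):
    im=grab_frame(n);cv2.imwrite(f"pics/{n}0.png",im)
    m=camera_model(n);print(n,m)
E
```

```text
pics
{'t': 0.0, 'q': array([ 1.56007911e+00,  3.59382215e-01,  1.10802448e-02, -3.45623169e-04,
       -1.22405637e+00, -2.88093933e-01]), 'qd': array([ 0.00098857, -0.00144633, -0.0007892 ,  0.00171854, -0.00063162,
       -0.00012631]), 'joint_efforts': array([ 7.88056550e-04, -5.82728219e+01,  2.93041205e+01,  6.99707374e+00,
        6.96711868e-03, -1.66646969e-04]), 'eef_pos': array([0.19858631, 0.64458908, 0.19403584]), 'ee_rot': array([ 3.14000269e+00, -1.32333213e-04, -2.98928757e-01]), 'force': array([ 0.34477936,  0.43875842, -0.3859794 ]), 'moment': array([-0.01103161,  0.02024531, -0.04180382]), 'gripper_force': 0.0, 'width': 0.08760699568639538}
scene {'fx': 436.6492610053217, 'fy': 436.6492610053217, 'cx': 254.6973333522046, 'cy': 190.05686974767386, 'k1': -0.012715884913313786, 'xyz': array([-0.07575831, -0.82201166,  1.2532473 ]), 'rotation': array([-2.38629113, -0.00643685, -0.64921958])}
top {'fx': 473.74349693733774, 'fy': 473.74349693733774, 'cx': 252.21176105174425, 'cy': 188.431440872376, 'k1': -0.0050554922623115995, 'xyz': array([0.12254912, 0.16066223, 1.66362142]), 'rotation': array([-2.8321411 , -0.00743466, -1.86686729])}
```

View pics/scene0.png

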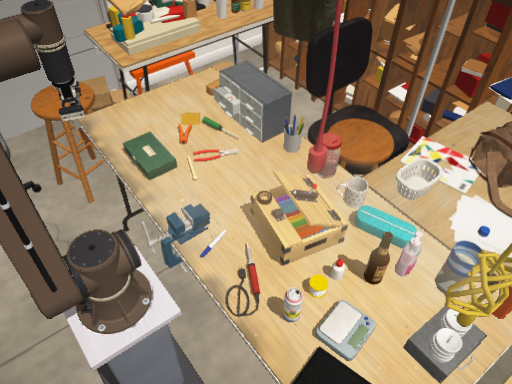

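View pics/top0.png

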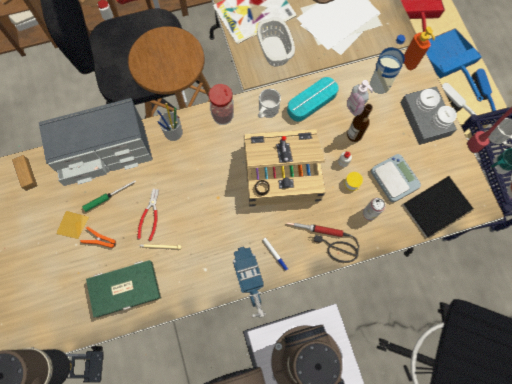

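```bash
cat > h.py <<'E'
import numpy as np, cv2
from scipy.spatial.transform import Rotation as R
def ray(m,u,v):
    p=cv2.undistortPoints(np.array([[[u,v]]],float),np.array([[m['fx'],0,m['cx']],[0,m['fy'],m['cy']],[0,0,1]]),np.array([m['k1'],0,0,0,0]))[0,0]
    return np.array(m['xyz']),R.from_euler('xyz',m['rotation']).apply([p[0],p[1],1])
def plane(m,u,v,z):
    o,d=ray(m,u,v);return o+d*(z-o[2])/d[2]
def two(m1,p1,m2,p2):
    o,d=ray(m1,*p1);q,e=ray(m2,*p2)
    t=np.linalg.lstsq(np.c_[d,-e],q-o,rcond=None)[0]
    a,b=o+t[0]*d,q+t[1]*e;return (a+b)/2,np.linalg.norm(a-b)
E
python3 - <<'E'
import cv2
a=cv2.imread('pics/top0.png')[120:212,235:335];b=cv2.imread('pics/scene0.png')[165:270,240:355]
a=cv2.resize(a,None,fx=5.5,fy=5.5,interpolation=cv2.INTER_CUBIC);b=cv2.resize(b,None,fx=5,fy=5,interpolation=cv2.INTER_CUBIC)
cv2.imwrite('pics/a.png',a);cv2.imwrite('pics/b.png',b)
E
```

```text
(no output)
```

View pics/a.png

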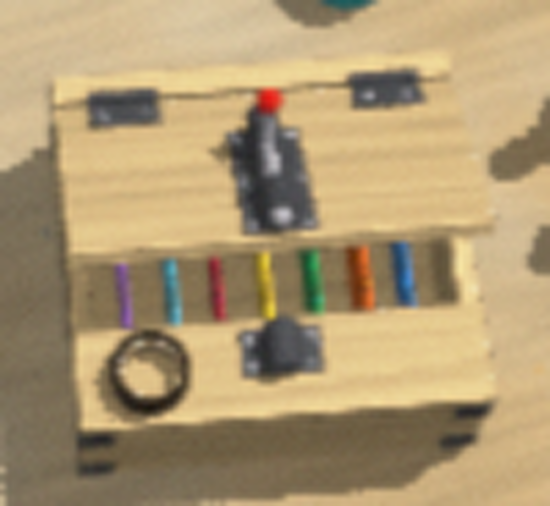

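View pics/b.png

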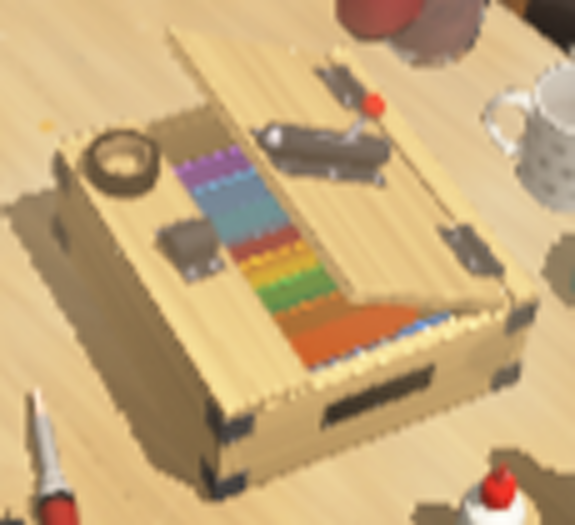

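```bash
python3 - <<'E'
from station import *
from h import *
T=camera_model('top');S=camera_model('scene')
A=lambda x,y:(x/5.5+234.6,y/5.5+119.6)
B=lambda x,y:(x/5+239.6,y/5+164.6)
for n,p in dict(FL=(83,432),FR=(495,402),BL=(55,78),BR=(448,53)).items(): print(n,plane(T,*A(*p),.11))
print('scene FR',plane(S,*B(222,415),.11),'FL',plane(S,*B(62,150),.11),'BR',plane(S,*B(535,298),.11))
for n,a,b in(('ball',(269,101),(373,104)),('hFL',(72,253),(170,28)),('hFR',(492,228),(352,300)),('keeper',(283,328),(190,228)),('tape',(149,372),(122,158))):
    print(n,two(T,A(*a),S,B(*b)))
E
```

```text
FL [0.56343789 0.02311393 0.11      ]
FR [ 0.50756188 -0.22903442  0.11      ]
BL [ 0.79836124 -0.02911284  0.11      ]
BR [ 0.741395   -0.27987549  0.11      ]
scene FR [ 0.50297593 -0.22685025  0.11      ] FL [0.55976321 0.01904799 0.11      ] BR [ 0.73261492 -0.27948695  0.11      ]
ball (array([ 0.70502348, -0.13817971,  0.19896189]), np.float64(0.004374755021790339))
hFL (array([0.64654495, 0.00517234, 0.19296532]), np.float64(0.005547563351294603))
hFR (array([ 0.59218796, -0.24550685,  0.18119714]), np.float64(0.005931643819760125))
keeper (array([ 0.5777719 , -0.11021643,  0.13699276]), np.float64(0.01291536249121285))
tape (array([ 0.58163204, -0.02500804,  0.12714223]), np.float64(0.004444676364062168))
```

Top view: box with the hatch open, ball at about (284,138), and tape on the left of the deck. Box centre is about (0.651,-0.129), yaw -0.218, hatch about 0.53 rad. I'll travel high with the fingers shut to a point above the right half of the hatch.

Call:
{"method": "apply_moves", "body": {
  "jaw": 1,
  "newtons": 10,
  "steps": [
    {"translation":[0,0,0.14],"rotation":[0,0,0]},
    {"translation":[0,-0.05,0.28],"rotation":[0,0,0]},
    {"translation":[0.05,-0.15,0.42],"rotation":[0,0,0]},
    {"translation":[0.1,-0.27,0.54],"rotation":[0,0,0]},
    {"translation":[0.15,-0.39,0.56],"rotation":[0,0,0.03]},
    {"translation":[0.21,-0.51,0.56],"rotation":[0,0,0.06]},
    {"translation":[0.27,-0.63,0.56],"rotation":[0,0,0.09]},
    {"translation":[0.33,-0.75,0.56],"rotation":[0,0,0.12]},
    {"translation":[0.39,-0.87,0.56],"rotation":[0,0,0.15]},
    {"translation":[0.45,-1,0.56],"rotation":[0,0,0.155]}
  ]
}}

```text
t: 0.93
eef_pos: [0.3115, 0.3935, 0.3346]
ee_rot: [3.141, 0.0, -0.216]
force: [0.2, 0.4, -0.1]
width: 0.0266
gripper_force: 0.0
```

Call:
{"method": "apply_moves", "body": {
  "steps": [
    {"translation":[0.05,-0.1,0],"rotation":[0,0,0]},
    {"translation":[0.1,-0.2,0],"rotation":[0,0,0]},
    {"translation":[0.15,-0.3,0],"rotation":[0,0,0]},
    {"translation":[0.2,-0.4,0],"rotation":[0,0,0]},
    {"translation":[0.25,-0.5,0],"rotation":[0,0,0]},
    {"translation":[0.3,-0.6,0],"rotation":[0,0,0]},
    {"translation":[0.35,-0.7,0],"rotation":[0,0,0]},
    {"translation":[0.4,-0.8,0],"rotation":[0,0,0]},
    {"translation":[0.45,-0.9,0],"rotation":[0,0,0]},
    {"translation":[0.5,-1,0],"rotation":[0,0,0]}
  ]
}}

```text
t: 1.77
eef_pos: [0.4363, 0.1437, 0.3348]
ee_rot: [-3.142, 0.0, -0.217]
force: [0.4, 0.3, 1.0]
width: 0.0005
gripper_force: 0.0
```

Call:
{"method": "apply_moves", "body": {
  "steps": [
    {"translation":[0.06,-0.1,0],"rotation":[0,0,0]},
    {"translation":[0.12,-0.2,0],"rotation":[0,0,0]},
    {"translation":[0.18,-0.3,0],"rotation":[0,0,0]},
    {"translation":[0.24,-0.4,0],"rotation":[0,0,0]},
    {"translation":[0.3,-0.5,0],"rotation":[0,0,0]},
    {"translation":[0.36,-0.6,0],"rotation":[0,0,0]},
    {"translation":[0.42,-0.7,0],"rotation":[0,0,0]},
    {"translation":[0.48,-0.8,0],"rotation":[0,0,0]},
    {"translation":[0.54,-0.9,0],"rotation":[0,0,0]},
    {"translation":[0.6,-1,0],"rotation":[0,0,0]}
  ]
}}

```text
t: 2.6
eef_pos: [0.5866, -0.1063, 0.3345]
ee_rot: [3.142, 0.001, -0.218]
force: [0.6, 0.2, 0.8]
width: 0.0007
gripper_force: 0.0
```

Call:
{"method": "apply_moves", "body": {
  "steps": [
    {"translation":[0.05,-0.12,0],"rotation":[0,0,0]},
    {"translation":[0.1,-0.24,0],"rotation":[0,0,0]},
    {"translation":[0.134,-0.37,0],"rotation":[0,0,0]},
    {"translation":[0.134,-0.37,-0.08],"rotation":[0,0,0]},
    {"translation":[0.134,-0.37,-0.16],"rotation":[0,0,0]},
    {"translation":[0.134,-0.37,-0.24],"rotation":[0,0,0]},
    {"translation":[0.134,-0.37,-0.32],"rotation":[0,0,0]},
    {"translation":[0.134,-0.37,-0.4],"rotation":[0,0,0]},
    {"translation":[0.134,-0.37,-0.46],"rotation":[0,0,0]},
    {"translation":[0.134,-0.37,-0.5],"rotation":[0,0,0]}
  ]
}}

```text
t: 3.43
eef_pos: [0.6186, -0.1973, 0.2075]
ee_rot: [3.142, 0.003, -0.218]
force: [-0.1, 0.2, -0.4]
width: 0.0005
gripper_force: 0.0
```

```bash
python3 - <<'E'
from station import *
from h import *
print(camera_model('wrist'))
im=grab_frame('wrist');cv2.imwrite('pics/w1.png',im)
E
```

```text
{'fx': 330.0139493619471, 'fy': 330.0139493619471, 'cx': 249.0415166612257, 'cy': 194.66613792142078, 'k1': -0.08442749479103899, 'xyz': array([ 0.69394252, -0.21353619,  0.39819711]), 'rotation': array([ 2.85084738e+00, -4.06365074e-04, -1.78895363e+00])}
```

View pics/w1.png

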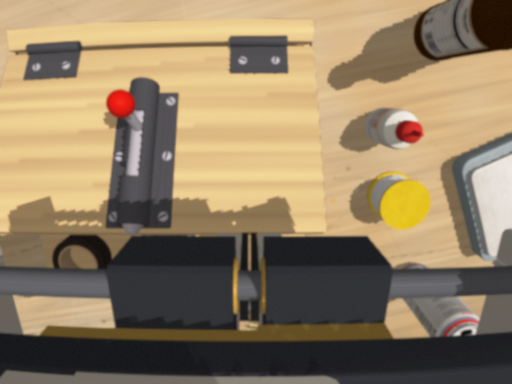

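```bash
python3 - <<'E'
from station import *
from h import *
m=camera_model('wrist')
c=np.array([.651,-.129,0]);Rb=R.from_euler('z',-.218)
f=lambda p:Rb.inv().apply(p-c).round(4)
print('edge',[f(plane(m,300,233,z)) for z in(.18,.187,.195)])
print('hingeR',f(plane(m,312,44,.11)),'backR',f(plane(m,313,20,.11)))
print('hFR',f(plane(m,326,232,.187)),'tcp',f(get_state()['eef_pos']))
print('ball',[f(plane(m,121,103,z)) for z in(.195,.2,.205)])
T=camera_model('top');
A=lambda x,y:(x/5.5+234.6,y/5.5+119.6)
print('ball2',f(two(m,(121,103),T,A(269,101))[0]),two(m,(121,103),T,A(269,101)))
E
```

```text
edge [array([-0.0338, -0.1095,  0.18  ]), array([-0.0308, -0.1084,  0.187 ]), array([-0.0273, -0.107 ,  0.195 ])]
hingeR [ 0.1016 -0.1245  0.11  ] backR [ 0.1199 -0.1246  0.11  ]
hFR [-0.0301 -0.1264  0.187 ] tcp [-0.0174 -0.0735  0.206 ]
ball [array([0.0567, 0.0036, 0.195 ]), array([0.0568, 0.0017, 0.2   ]), array([ 5.69e-02, -2.00e-04,  2.05e-01])]
ball2 [0.0569 0.0022 0.199 ] (array([ 0.70703732, -0.13917017,  0.19901696]), np.float64(0.0003764779455554736))
```

Call:
{"method": "apply_moves", "body": {
  "steps": [
    {"translation":[0.02,-0.005,0],"rotation":[0,0,0]},
    {"translation":[0.04,-0.01,-0.02],"rotation":[0,0,0]},
    {"translation":[0.04,-0.01,-0.04],"rotation":[0,0,0]},
    {"translation":[0.04,-0.01,-0.06],"rotation":[0,0,0]},
    {"translation":[0.04,-0.01,-0.08],"rotation":[0,0,0]},
    {"translation":[0.04,-0.01,-0.1],"rotation":[0,0,0]},
    {"translation":[0.04,-0.01,-0.12],"rotation":[0,0,0]},
    {"translation":[0.04,-0.01,-0.14],"rotation":[0,0,0]},
    {"translation":[0.04,-0.01,-0.16],"rotation":[0,0,0]},
    {"translation":[0.04,-0.01,-0.18],"rotation":[0,0,0]}
  ]
}}

```text
t: 4.32
eef_pos: [0.6297, -0.1999, 0.1645]
ee_rot: [3.142, -0.0, -0.218]
force: [-0.2, -0.7, -0.1]
width: 0.0005
gripper_force: 0.0
```

Call:
{"method": "apply_moves", "body": {
  "steps": [
    {"translation":[0,0,-0.02],"rotation":[0,0,0]},
    {"translation":[0,0,-0.04],"rotation":[0,0,0]},
    {"translation":[0,0,-0.06],"rotation":[0,0,0]},
    {"translation":[0,0,-0.08],"rotation":[0,0,0]},
    {"translation":[0,0,-0.1],"rotation":[0,0,0]},
    {"translation":[0,0,-0.115],"rotation":[0,0,0]},
    {"translation":[0,0,-0.13],"rotation":[0,0,0]},
    {"translation":[0,0,-0.145],"rotation":[0,0,0]},
    {"translation":[0,0,-0.16],"rotation":[0,0,0]},
    {"translation":[0,0,-0.16],"rotation":[0,0,0]}
  ]
}}

```text
t: 5.15
eef_pos: [0.6293, -0.1999, 0.124]
ee_rot: [3.142, 0.001, -0.218]
force: [0.1, -0.1, 1.4]
width: 0.0003
gripper_force: 0.4
```

Call:
{"method": "apply_moves", "body": {
  "steps": [
    {"translation":[0,0,-0.01],"rotation":[0,0,0]},
    {"translation":[0,0,-0.02],"rotation":[0,0,0]},
    {"translation":[0,0,-0.03],"rotation":[0,0,0]},
    {"translation":[0,0,-0.04],"rotation":[0,0,0]},
    {"translation":[0,0,-0.045],"rotation":[0,0,0]},
    {"translation":[0,0,-0.05],"rotation":[0,0,0]},
    {"translation":[0,0,-0.055],"rotation":[0,0,0]},
    {"translation":[0,0,-0.06],"rotation":[0,0,0]},
    {"translation":[0,0,-0.06],"rotation":[0,0,0]},
    {"translation":[0,0,-0.06],"rotation":[0,0,0]}
  ]
}}

```text
t: 5.98
eef_pos: [0.6297, -0.1999, 0.1098]
ee_rot: [-3.141, 0.0, -0.218]
force: [-0.3, 0.2, 1.1]
width: 0.0004
gripper_force: 0.4
```

```bash
python3 - <<'E'
from station import *
from h import *
print(get_state()['force'])
im=grab_frame('scene')[165:270,240:355];a=grab_frame('wrist')
b=np.hstack([cv2.resize(im,None,fx=3.5,fy=3.5,interpolation=cv2.INTER_CUBIC),cv2.resize(a,(390,367))[:367]][:2]) if 0 else cv2.resize(im,None,fx=5,fy=5,interpolation=cv2.INTER_CUBIC)
cv2.imwrite('pics/s2.png',b);cv2.imwrite('pics/w2.png',a)
E
```

```text
[-0.31215598  0.23330082  1.13138203]
```

View pics/s2.png

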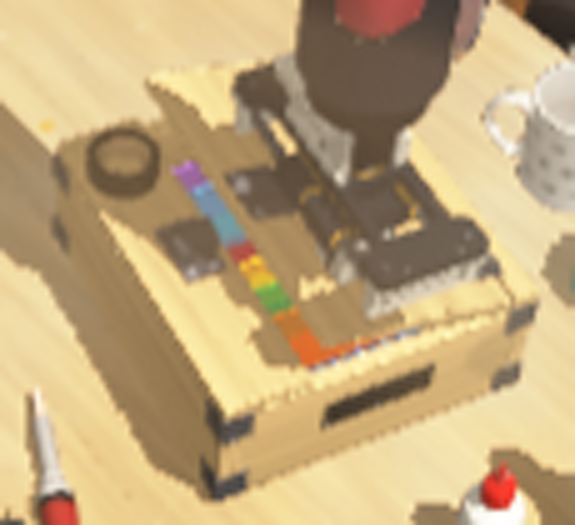

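Call:
{"method": "apply_moves", "body": {
  "steps": [
    {"translation":[0,0,-0.008],"rotation":[0,0,0]},
    {"translation":[0,0,-0.016],"rotation":[0,0,0]},
    {"translation":[0,0,-0.024],"rotation":[0,0,0]},
    {"translation":[0,0,-0.032],"rotation":[0,0,0]},
    {"translation":[0,0,-0.032],"rotation":[0,0,0]},
    {"translation":[0,0,-0.032],"rotation":[0,0,0]},
    {"translation":[0,0,-0.032],"rotation":[0,0,0]},
    {"translation":[0,0,-0.032],"rotation":[0,0,0]},
    {"translation":[0,0,-0.032],"rotation":[0,0,0]},
    {"translation":[0,0,-0.032],"rotation":[0,0,0]}
  ]
}}

```text
t: 6.92
eef_pos: [0.6298, -0.1999, 0.1019]
ee_rot: [-3.142, -0.0, -0.218]
force: [-0.3, -0.2, -0.4]
width: 0.0006
gripper_force: 0.0
```

```bash
python3 - <<'E'
from station import *
from h import *
T=camera_model('top');S=camera_model('scene')
A=lambda x,y:(x/5.5+234.6,y/5.5+119.6)
B=lambda x,y:(x/5+239.6,y/5+164.6)
for a,b in(((495,402),(222,415)),((83,432),(62,150))):print(two(T,A(*a),S,B(*b)))
for i in range(3):
    s=get_state();print(s['force'],s['eef_pos'],s['q'].round(3));im=grab_frame('scene')
cv2.imwrite('pics/s3.png',cv2.resize(im[165:270,240:355],None,fx=5,fy=5,interpolation=cv2.INTER_CUBIC))
E
```

```text
(array([ 0.50491174, -0.22782507,  0.11119472]), np.float64(0.004809733654328821))
(array([0.56393808, 0.02297543, 0.10453028]), np.float64(0.002122945232623531))
[-0.25778818 -0.17548581 -0.4476276 ] [ 0.62977219 -0.19990201  0.10188838] [-0.013  0.403 -0.143 -0.    -1.025  1.366]
[0.18920902 0.03084273 0.18024375] [ 0.62975101 -0.19992229  0.10192343] [-0.013  0.403 -0.143 -0.    -1.025  1.366]
[ 0.07690538  0.20478453 -1.5359357 ] [ 0.62973908 -0.19990849  0.10193032] [-0.013  0.403 -0.143 -0.    -1.025  1.366]
```

View pics/s3.png

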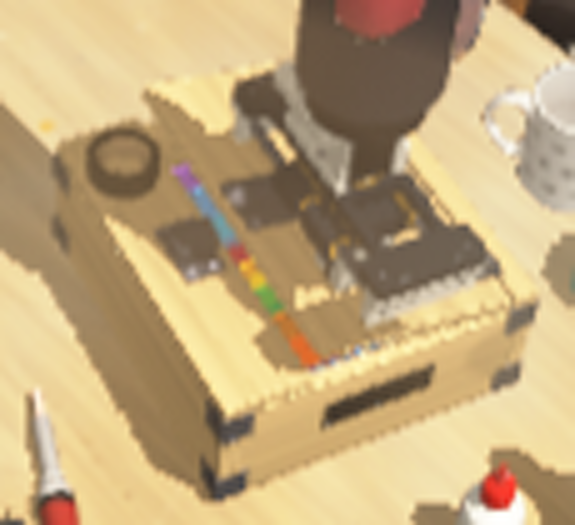

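View pics/w3.png

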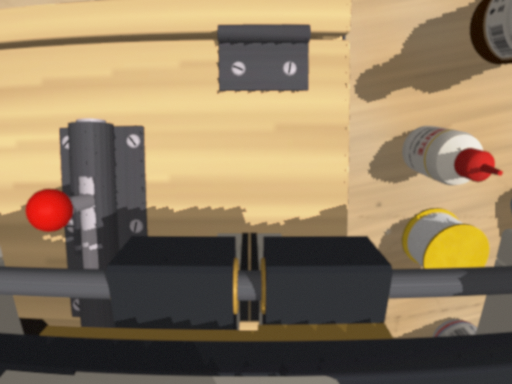

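```bash
python3 - <<'E'
from station import *
from h import *
print(hold_point_z, get_state()['force'],get_state()['eef_pos'])
S=camera_model('scene');W=camera_model('wrist')
def proj(m,P):
    P=np.array(P,float);Rm=R.from_euler('xyz',m['rotation']);p=Rm.inv().apply(P-m['xyz'])
    return cv2.projectPoints(p[None],np.zeros(3),np.zeros(3),np.array([[m['fx'],0,m['cx']],[0,m['fy'],m['cy']],[0,0,1]]),np.array([m['k1'],0,0,0,0]))[0].ravel()
for z in(.102,.127,.15,.2,.25): 
    u=proj(S,[.63,-.2,z]);print(z,((u-[239.6,164.6])*5).round(),proj(W,[.63,-.2,z]).round())
E
```

```text
0.0188 [-0.1205801  -0.50625355 -0.53243174] [ 0.6297244  -0.19994723  0.10198217]
0.102 [341. 303.] [250. 225.]
0.127 [344. 280.] [250. 242.]
0.15 [348. 258.] [250. 262.]
0.2 [355. 207.] [250. 332.]
0.25 [363. 155.] [251. 489.]
```

Call:
{"method": "apply_moves", "body": {
  "steps": [
    {"translation":[0,0,0.05],"rotation":[0,0,0]},
    {"translation":[0,0,0.1],"rotation":[0,0,0]},
    {"translation":[0,0,0.15],"rotation":[0,0,0]},
    {"translation":[0,0,0.2],"rotation":[0,0,0]},
    {"translation":[-0.02,-0.03,0.24],"rotation":[0,0,0]},
    {"translation":[-0.05,-0.06,0.24],"rotation":[0,0,0]},
    {"translation":[-0.08,-0.1,0.24],"rotation":[0,0,0]},
    {"translation":[-0.1,-0.13,0.24],"rotation":[0,0,0]},
    {"translation":[-0.1,-0.13,0.24],"rotation":[0,0,0]},
    {"translation":[-0.1,-0.13,0.24],"rotation":[0,0,0]}
  ]
}}

```text
t: 7.95
eef_pos: [0.6038, -0.2333, 0.1613]
ee_rot: [3.142, 0.001, -0.219]
force: [0.5, 0.2, 1.2]
width: 0.0007
gripper_force: 0.0
```

```bash
python3 - <<'E'
from station import *
from h import *
print(get_state()['eef_pos'])
im=grab_frame('scene')[125:270,225:370];w=grab_frame('wrist')
cv2.imwrite('pics/s4.png',np.hstack([cv2.resize(im,(560,560),interpolation=cv2.INTER_CUBIC),np.vstack([cv2.resize(w,(240,180)),np.zeros((380,240,3),np.uint8)])]))
E
```

```text
[ 0.60375389 -0.23331922  0.16129898]
```

View pics/s4.png

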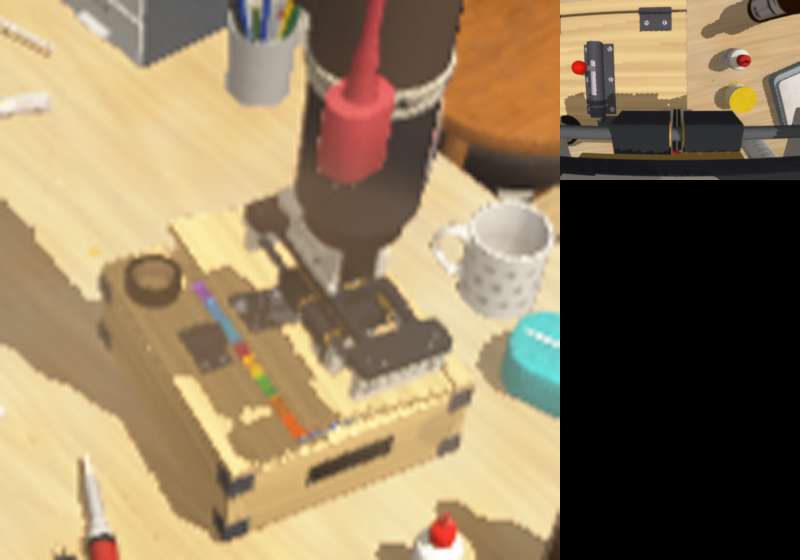

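Call:
{"method": "apply_moves", "body": {
  "steps": [
    {"translation":[0,0,-0.02],"rotation":[0,0,0]},
    {"translation":[0,0,-0.04],"rotation":[0,0,0]},
    {"translation":[0,0,-0.06],"rotation":[0,0,0]},
    {"translation":[0,0,-0.08],"rotation":[0,0,0]},
    {"translation":[0,0,-0.1],"rotation":[0,0,0]},
    {"translation":[0,0,-0.12],"rotation":[0,0,0]},
    {"translation":[0,0,-0.135],"rotation":[0,0,0]},
    {"translation":[0,0,-0.15],"rotation":[0,0,0]},
    {"translation":[0,0,-0.16],"rotation":[0,0,0]},
    {"translation":[0,0,-0.17],"rotation":[0,0,0]}
  ]
}}

```text
t: 8.88
eef_pos: [0.6048, -0.2325, 0.1192]
ee_rot: [3.142, -0.0, -0.218]
force: [1.8, -0.6, 1.2]
width: 0.0002
gripper_force: 0.0
```

```bash
cat > ang.py <<'E'
# hatch state from the scene view: compare left-side edge between stages
from station import *
from h import *
import sys
s=get_state();print(s['eef_pos'].round(4),s['force'].round(2),s['moment'].round(3))
W=camera_model('wrist');w=grab_frame('wrist')
hsv=cv2.cvtColor(w,cv2.COLOR_BGR2HSV);m=cv2.inRange(hsv,(0,190,120),(6,255,255))|cv2.inRange(hsv,(174,190,120),(180,255,255))
n,l,st,ce=cv2.connectedComponentsWithStats(m)
c=np.array([.651,-.127,0]);Rb=R.from_euler('z',-.218)
f=lambda p:Rb.inv().apply(p-c).round(4)
for i in range(1,n):
    if st[i,4]>60: print(ce[i].round(1),st[i,4],[f(plane(W,*ce[i],z)) for z in(.13,.16,.17)])
print('tcp box',f(s['eef_pos']))
S=camera_model('scene');im=grab_frame('scene')
hs=cv2.cvtColor(im[165:270,240:355],cv2.COLOR_BGR2HSV)
mm=cv2.inRange(hs,(40,90,60),(180,255,255)) ; print('glass px',cv2.countNonZero(mm))
E
python3 ang.py
```

```text
[ 0.6048 -0.2325  0.1192] [ 1.78 -0.58  1.17] [-0.046 -0.027 -0.002]
[419.6 135.4] 510 [array([ 0.0351, -0.2073,  0.13  ]), array([ 0.0383, -0.1915,  0.16  ]), array([ 0.0393, -0.1863,  0.17  ])]
[  2.4 158.9] 135 [array([0.0225, 0.0309, 0.13  ]), array([0.0278, 0.007 , 0.16  ]), array([ 0.0295, -0.001 ,  0.17  ])]
tcp box [-0.0223 -0.113   0.1192]
glass px 15
```

Call:
{"method": "apply_moves", "body": {
  "steps": [
    {"translation":[0,0,-0.006],"rotation":[0,0,0]},
    {"translation":[0,0,-0.012],"rotation":[0,0,0]},
    {"translation":[0,0,-0.018],"rotation":[0,0,0]},
    {"translation":[0,0,-0.024],"rotation":[0,0,0]},
    {"translation":[0,0,-0.03],"rotation":[0,0,0]},
    {"translation":[0,0,-0.036],"rotation":[0,0,0]},
    {"translation":[0,0,-0.042],"rotation":[0,0,0]},
    {"translation":[0,0,-0.048],"rotation":[0,0,0]},
    {"translation":[0,0,-0.048],"rotation":[0,0,0]},
    {"translation":[0,0,-0.048],"rotation":[0,0,0]}
  ]
}}

```text
t: 9.82
eef_pos: [0.6046, -0.2324, 0.1073]
ee_rot: [3.142, 0.0, -0.218]
force: [0.6, 0.5, -0.4]
width: 0.0006
gripper_force: 0.0
```

```bash
python3 ang.py
```

```text
[ 0.6046 -0.2324  0.1073] [ 0.56  0.51 -0.4 ] [0.036 0.033 0.019]
[428.4 132.7] 384 [array([ 0.0378, -0.2057,  0.13  ]), array([ 0.0407, -0.1891,  0.16  ]), array([ 0.0416, -0.1835,  0.17  ])]
[428.2 147.5] 168 [array([ 0.03  , -0.2066,  0.13  ]), array([ 0.0343, -0.1898,  0.16  ]), array([ 0.0357, -0.1843,  0.17  ])]
tcp box [-0.0225 -0.113   0.1073]
glass px 15
```

Call:
{"method": "apply_moves", "body": {
  "steps": [
    {"translation":[0,0,-0.005],"rotation":[0,0,0]},
    {"translation":[0,0,-0.01],"rotation":[0,0,0]},
    {"translation":[0,0,-0.015],"rotation":[0,0,0]},
    {"translation":[0,0,-0.02],"rotation":[0,0,0]},
    {"translation":[0,0,-0.025],"rotation":[0,0,0]},
    {"translation":[0,0,-0.03],"rotation":[0,0,0]},
    {"translation":[0,0,-0.03],"rotation":[0,0,0]},
    {"translation":[0,0,-0.03],"rotation":[0,0,0]},
    {"translation":[0,0,-0.03],"rotation":[0,0,0]},
    {"translation":[0,0,-0.03],"rotation":[0,0,0]}
  ]
}}

```text
t: 10.75
eef_pos: [0.6048, -0.2324, 0.0998]
ee_rot: [-3.142, -0.0, -0.218]
force: [0.3, 0.2, 0.1]
width: 0.0003
gripper_force: 0.0
```

```bash
python3 ang.py
```

```text
[ 0.6048 -0.2324  0.0998] [0.26 0.21 0.06] [-0.05   0.02   0.007]
[434.8 134.2] 409 [array([ 0.0379, -0.2049,  0.13  ]), array([ 0.041 , -0.1877,  0.16  ]), array([ 0.042 , -0.1819,  0.17  ])]
[434.  149.7] 176 [array([ 0.0302, -0.2056,  0.13  ]), array([ 0.0347, -0.1883,  0.16  ]), array([ 0.0362, -0.1825,  0.17  ])]
tcp box [-0.0223 -0.1129  0.0998]
glass px 11
```

Call:
{"method": "apply_moves", "body": {
  "steps": [
    {"translation":[0,0,-0.004],"rotation":[0,0,0]},
    {"translation":[0,0,-0.008],"rotation":[0,0,0]},
    {"translation":[0,0,-0.012],"rotation":[0,0,0]},
    {"translation":[0,0,-0.016],"rotation":[0,0,0]},
    {"translation":[0,0,-0.02],"rotation":[0,0,0]},
    {"translation":[0,0,-0.02],"rotation":[0,0,0]},
    {"translation":[0,0,-0.02],"rotation":[0,0,0]},
    {"translation":[0,0,-0.02],"rotation":[0,0,0]},
    {"translation":[0,0,-0.02],"rotation":[0,0,0]},
    {"translation":[0,0,-0.02],"rotation":[0,0,0]}
  ]
}}

```text
t: 11.68
eef_pos: [0.6048, -0.2324, 0.0949]
ee_rot: [-3.142, -0.0, -0.218]
force: [-0.1, -0.3, -0.1]
width: 0.0002
gripper_force: 0.0
```

```bash
python3 ang.py
```

```text
[ 0.6048 -0.2324  0.0949] [-0.07 -0.32 -0.15] [0.005 0.012 0.015]
[438.  134.6] 412 [array([ 0.0383, -0.2037,  0.13  ]), array([ 0.0413, -0.1862,  0.16  ]), array([ 0.0424, -0.1803,  0.17  ])]
[438.  150.9] 184 [array([ 0.0304, -0.2049,  0.13  ]), array([ 0.035 , -0.1871,  0.16  ]), array([ 0.0365, -0.1812,  0.17  ])]
tcp box [-0.0223 -0.1129  0.0949]
glass px 6
```

```bash
python3 - <<'E'
from station import *
from h import *
s=grab_frame('scene')[165:265,243:343];w=grab_frame('wrist');t=grab_frame('top')[125:205,240:340]
c=cv2.INTER_CUBIC
cv2.imwrite('pics/s5.png',np.hstack([cv2.resize(s,(500,500),interpolation=c),np.vstack([cv2.resize(w,(300,225)),cv2.resize(t,(300,240),interpolation=c),np.zeros((35,300,3),np.uint8)])]))
E
```

```text
(no output)
```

View pics/s5.png

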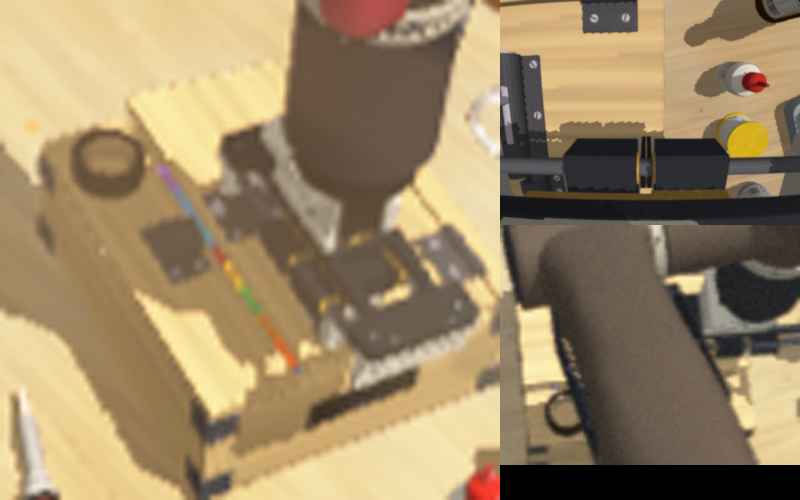

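```bash
cat >> h.py <<'E'
def proj(m,P):
    p=R.from_euler('xyz',m['rotation']).inv().apply(np.array(P,float)-m['xyz'])
    return cv2.projectPoints(p[None],np.zeros(3),np.zeros(3),np.array([[m['fx'],0,m['cx']],[0,m['fy'],m['cy']],[0,0,1]]),np.array([m['k1'],0,0,0,0]))[0].ravel()
E
python3 - <<'E'
from station import *
from h import *
S=camera_model('scene');W=camera_model('wrist')
c=np.array([.651,-.127,0]);Rb=R.from_euler('z',-.218)
b=lambda *p:Rb.apply(p)+c
k=lambda m,p:((proj(m,p)-[243,165])*5).round(1)
print('FL',k(S,b(-.12,.13,.11)),'FR',k(S,b(-.12,-.13,.11)))
for a in(0,.05,.1,.15):
    x,z=.1-.153*np.cos(a),.11+.153*np.sin(a)
    print(a,k(S,b(x,.13,z)),k(S,b(x,-.13,z)))
print('tcp',k(S,get_state()['eef_pos']),'+26mm',k(S,get_state()['eef_pos']+[0,0,.026]))
E
```

```text
FL [ 41.7 141. ] FR [209.4 412. ]
0 [126.1 113. ] [301.  377.1]
0.05 [126.6 105.6] [302.3 369.9]
0.1 [127.6  98. ] [304.2 362.5]
0.15 [129.1  90.3] [306.5 354.8]
tcp [327.  356.4] +26mm [330.8 332.3]
```

Call:
{"method": "apply_moves", "body": {
  "steps": [
    {"translation":[0,0,-0.005],"rotation":[0,0,0]},
    {"translation":[0,0,-0.01],"rotation":[0,0,0]},
    {"translation":[0,0,-0.015],"rotation":[0,0,0]},
    {"translation":[0,0,-0.02],"rotation":[0,0,0]},
    {"translation":[0,0,-0.024],"rotation":[0,0,0]},
    {"translation":[0,0,-0.028],"rotation":[0,0,0]},
    {"translation":[0,0,-0.032],"rotation":[0,0,0]},
    {"translation":[0,0,-0.032],"rotation":[0,0,0]},
    {"translation":[0,0,-0.032],"rotation":[0,0,0]},
    {"translation":[0,0,-0.032],"rotation":[0,0,0]}
  ]
}}

```text
t: 12.77
eef_pos: [0.605, -0.2324, 0.0868]
ee_rot: [-3.141, -0.0, -0.218]
force: [-0.2, -0.0, 0.1]
width: 0.0006
gripper_force: 0.0
```

Call:
{"method": "apply_moves", "body": {
  "steps": [
    {"translation":[0,0,-0.003],"rotation":[0,0,0]},
    {"translation":[0,0,-0.006],"rotation":[0,0,0]},
    {"translation":[0,0,-0.009],"rotation":[0,0,0]},
    {"translation":[0,0,-0.009],"rotation":[0,0,0]},
    {"translation":[0,0,-0.009],"rotation":[0,0,0]},
    {"translation":[0,0,-0.009],"rotation":[0,0,0]},
    {"translation":[0,0,-0.009],"rotation":[0,0,0]},
    {"translation":[0,0,-0.009],"rotation":[0,0,0]},
    {"translation":[0,0,-0.009],"rotation":[0,0,0]},
    {"translation":[0,0,-0.009],"rotation":[0,0,0]}
  ]
}}

```text
t: 13.6
eef_pos: [0.6048, -0.2324, 0.0847]
ee_rot: [-3.142, -0.0, -0.218]
force: [1.7, -0.1, 1.4]
width: 0.0009
gripper_force: 0.6
```

Call:
{"method": "apply_moves", "body": {
  "steps": [
    {"translation":[0,0,-0.003],"rotation":[0,0,0]},
    {"translation":[0,0,-0.006],"rotation":[0,0,0]},
    {"translation":[0,0,-0.009],"rotation":[0,0,0]},
    {"translation":[0,0,-0.012],"rotation":[0,0,0]},
    {"translation":[0,0,-0.012],"rotation":[0,0,0]},
    {"translation":[0,0,-0.012],"rotation":[0,0,0]},
    {"translation":[0,0,-0.012],"rotation":[0,0,0]},
    {"translation":[0,0,-0.012],"rotation":[0,0,0]},
    {"translation":[0,0,-0.012],"rotation":[0,0,0]},
    {"translation":[0,0,-0.012],"rotation":[0,0,0]}
  ]
}}

```text
t: 14.43
eef_pos: [0.6046, -0.2324, 0.0816]
ee_rot: [3.142, 0.0, -0.218]
force: [0.4, -0.1, 0.4]
width: 0.0004
gripper_force: 0.3
```

```bash
python3 - <<'E'
from station import *
from h import *
for i in range(4):
    s=get_state();print(s['force'].round(2),s['eef_pos'].round(4),s['joint_efforts'].round(1));im=grab_frame('scene')
k=im[165:265,243:343]
# brightness/edge profile of left hatch corner: local gradients down column block
g=cv2.cvtColor(cv2.resize(k,(500,500),interpolation=cv2.INTER_CUBIC),cv2.COLOR_BGR2GRAY)
print(g[85:130:3,129:147:4].T)
E
```

```text
[ 0.43 -0.09  0.38] [ 0.6046 -0.2324  0.0816] [ -0.1 -57.7  25.3   5.9  -0.1   0. ]
[ 1.3  -0.12  0.94] [ 0.6046 -0.2325  0.0816] [ -0.1 -57.7  25.4   5.9  -0.1   0. ]
[0.38 0.62 0.46] [ 0.6045 -0.2325  0.0816] [ -0.1 -57.8  25.4   6.   -0.1   0. ]
[0.93 0.18 0.59] [ 0.6046 -0.2324  0.0816] [ -0.1 -57.8  25.5   6.   -0.1   0. ]
[[216 218 219 219 218 218 215 207 201 200 202 194 177 174 180]
 [215 216 218 218 219 218 218 219 222 226 231 229 220 194 167]
 [214 214 215 217 218 217 220 227 232 234 230 227 229 227 217]
 [214 214 215 217 217 207 203 210 223 233 230 227 228 228 227]
 [213 214 214 215 215 210 210 216 225 232 232 230 228 227 227]]
```

Call:
{"method": "apply_moves", "body": {
  "steps": [
    {"translation":[0,0,-0.003],"rotation":[0,0,0]},
    {"translation":[0,0,-0.006],"rotation":[0,0,0]},
    {"translation":[0,0,-0.009],"rotation":[0,0,0]},
    {"translation":[0,0,-0.012],"rotation":[0,0,0]},
    {"translation":[0,0,-0.012],"rotation":[0,0,0]},
    {"translation":[0,0,-0.012],"rotation":[0,0,0]},
    {"translation":[0,0,-0.012],"rotation":[0,0,0]},
    {"translation":[0,0,-0.012],"rotation":[0,0,0]},
    {"translation":[0,0,-0.012],"rotation":[0,0,0]},
    {"translation":[0,0,-0.012],"rotation":[0,0,0]}
  ]
}}

```text
t: 15.47
eef_pos: [0.6046, -0.2324, 0.0787]
ee_rot: [3.142, 0.0, -0.218]
force: [-1.5, -0.4, 2.5]
width: 0.0007
gripper_force: 1.7
```

Call:
{"method": "apply_moves", "body": {
  "steps": [
    {"translation":[0,0,-0.003],"rotation":[0,0,0]},
    {"translation":[0,0,-0.006],"rotation":[0,0,0]},
    {"translation":[0,0,-0.008],"rotation":[0,0,0]},
    {"translation":[0,0,-0.008],"rotation":[0,0,0]},
    {"translation":[0,0,-0.008],"rotation":[0,0,0]},
    {"translation":[0,0,-0.008],"rotation":[0,0,0]},
    {"translation":[0,0,-0.008],"rotation":[0,0,0]},
    {"translation":[0,0,-0.008],"rotation":[0,0,0]},
    {"translation":[0,0,-0.008],"rotation":[0,0,0]},
    {"translation":[0,0,-0.008],"rotation":[0,0,0]}
  ]
}}

```text
t: 16.3
eef_pos: [0.6047, -0.2325, 0.0786]
ee_rot: [3.141, -0.001, -0.217]
force: [-6.9, 4.3, 16.3]
width: 0.0007
gripper_force: 7.6
```

Call:
{"method": "apply_moves", "body": {
  "steps": [
    {"translation":[0,0,0.06],"rotation":[0,0,0]},
    {"translation":[0,0,0.16],"rotation":[0,0,0]},
    {"translation":[0,0,0.26],"rotation":[0,0,0]},
    {"translation":[0,0,0.36],"rotation":[0,0,0]},
    {"translation":[0.08,0.07,0.4],"rotation":[0,0,0]},
    {"translation":[0.16,0.15,0.4],"rotation":[0,0,0]},
    {"translation":[0.25,0.23,0.4],"rotation":[0,0,0]},
    {"translation":[0.33,0.3,0.4],"rotation":[0,0,0]},
    {"translation":[0.41,0.37,0.4],"rotation":[0,0,0]},
    {"translation":[0.41,0.37,0.4],"rotation":[0,0,0]}
  ]
}}

```text
t: 17.13
eef_pos: [0.7101, -0.1368, 0.1751]
ee_rot: [-3.141, 0.0, -0.215]
force: [-0.2, -0.5, -0.2]
width: 0.0002
gripper_force: 0.0
```

```bash
cat > ball.py <<'E'
from station import *
from h import *
c=np.array([.651,-.127,0]);Rb=R.from_euler('z',-.218)
f=lambda p:Rb.inv().apply(p-c).round(4)
s=get_state();print('tcp',s['eef_pos'].round(4),'box',f(s['eef_pos']),'F',s['force'].round(1))
px={}
for n in('scene','wrist','top'):
    m=camera_model(n);im=grab_frame(n)
    h=cv2.cvtColor(im,cv2.COLOR_BGR2HSV);k=cv2.inRange(h,(0,180,120),(6,255,255))|cv2.inRange(h,(174,180,120),(180,255,255))
    N,l,st,ce=cv2.connectedComponentsWithStats(k)
    for i in range(1,N):
        p=f(plane(m,*ce[i],.16))
        if st[i,4]>3 and abs(p[0])<.09 and abs(p[1])<.08: print(n,ce[i].round(1),st[i,2:],p,f(plane(m,*ce[i],.13)));px[n]=(m,ce[i])
k=list(px)
for i in range(len(k)):
    for j in range(i): 
        q,e=two(px[k[i]][0],px[k[i]][1],px[k[j]][0],px[k[j]][1]);print(k[i],k[j],f(q),round(e,4))
cv2.imwrite('pics/last_w.png',im)
E
python3 ball.py
```

```text
tcp [ 0.7101 -0.1368  0.1751] box [0.0598 0.0032 0.1751] F [-0.2 -0.5 -0.2]
top [283.4 152.1] [ 4  5 13] [0.0223 0.0015 0.16  ] [ 0.0342 -0.0018  0.13  ]
```

Call:
{"method": "apply_moves", "body": {
  "steps": [
    {"translation":[0,0,-0.03],"rotation":[0,0,0]},
    {"translation":[0,0,-0.06],"rotation":[0,0,0]},
    {"translation":[0,0,-0.09],"rotation":[0,0,0]},
    {"translation":[0,0,-0.12],"rotation":[0,0,0]},
    {"translation":[0,0,-0.15],"rotation":[0,0,0]},
    {"translation":[0,0,-0.18],"rotation":[0,0,0]},
    {"translation":[0,0,-0.21],"rotation":[0,0,0]},
    {"translation":[0,0,-0.24],"rotation":[0,0,0]},
    {"translation":[0,0,-0.26],"rotation":[0,0,0]},
    {"translation":[0,0,-0.26],"rotation":[0,0,0]}
  ]
}}

```text
t: 18.12
eef_pos: [0.7064, -0.1398, 0.11]
ee_rot: [3.141, 0.002, -0.218]
force: [-0.7, -1.6, -0.9]
width: 0.0007
gripper_force: 0.0
```

```bash
python3 ball.py
```

```text
tcp [ 0.7064 -0.1398  0.11  ] box [ 0.0569 -0.0005  0.11  ] F [-0.7 -1.6 -0.9]
scene [303.5 196. ] [2 3 6] [0.0169 0.0028 0.16  ] [0.0327 0.0258 0.13  ]
wrist [247.9 326.1] [ 17   7 109] [0.0211 0.0004 0.16  ] [-0.0028  0.0005  0.13  ]
top [283.8 152.2] [ 4  4 11] [2.18e-02 1.00e-04 1.60e-01] [ 0.0337 -0.0033  0.13  ]
wrist scene [0.0183 0.002  0.1584] 0.0039
top scene [0.018  0.0008 0.1631] 0.0048
top wrist [0.0215 0.0003 0.1606] 0.0003
```

Call:
{"method": "apply_moves", "body": {
  "steps": [
    {"translation":[-0.02,0.004,0],"rotation":[0,0,0]},
    {"translation":[-0.04,0.009,0],"rotation":[0,0,0]},
    {"translation":[-0.06,0.013,0],"rotation":[0,0,0]},
    {"translation":[-0.075,0.017,0],"rotation":[0,0,0]},
    {"translation":[-0.09,0.02,0],"rotation":[0,0,0]},
    {"translation":[-0.105,0.023,0],"rotation":[0,0,0]},
    {"translation":[-0.12,0.027,0],"rotation":[0,0,0]},
    {"translation":[-0.135,0.03,0],"rotation":[0,0,0]},
    {"translation":[-0.15,0.033,0],"rotation":[0,0,0]},
    {"translation":[-0.165,0.037,0],"rotation":[0,0,0]}
  ]
}}

```text
t: 19.1
eef_pos: [0.6659, -0.1307, 0.1119]
ee_rot: [-3.142, -0.001, -0.218]
force: [1.9, -0.3, 0.0]
width: 0.0004
gripper_force: 1.0
```

```bash
python3 ball.py
```

```text
tcp [ 0.6659 -0.1307  0.1119] box [ 0.0153 -0.0004  0.1119] F [ 1.9 -0.3  0. ]
scene [297.7 198. ] [3 3 7] [-0.0054  0.0029  0.16  ] [0.0098 0.0259 0.13  ]
top [284.5 159.5] [4 2 8] [-0.0051  0.0004  0.16  ] [ 0.0064 -0.0029  0.13  ]
top scene [-0.0065  0.0007  0.1628] 0.0006
```

Call:
{"method": "apply_moves", "body": {
  "steps": [
    {"translation":[-0.008,0.002,0],"rotation":[0,0,0]},
    {"translation":[-0.016,0.004,0],"rotation":[0,0,0]},
    {"translation":[-0.022,0.005,0],"rotation":[0,0,0]},
    {"translation":[-0.028,0.006,0],"rotation":[0,0,0]},
    {"translation":[-0.034,0.008,0],"rotation":[0,0,0]},
    {"translation":[-0.034,0.008,0],"rotation":[0,0,0]},
    {"translation":[-0.034,0.008,0],"rotation":[0,0,0]},
    {"translation":[-0.034,0.008,0],"rotation":[0,0,0]},
    {"translation":[-0.034,0.008,0],"rotation":[0,0,0]},
    {"translation":[-0.034,0.008,0],"rotation":[0,0,0]}
  ]
}}

```text
t: 20.08
eef_pos: [0.6573, -0.1286, 0.1116]
ee_rot: [3.142, 0.0, -0.218]
force: [0.9, 0.0, 0.7]
width: 0.0006
gripper_force: 0.4
```

Call:
{"method": "apply_moves", "body": {
  "steps": [
    {"translation":[-0.004,0.001,0],"rotation":[0,0,0]},
    {"translation":[-0.008,0.002,0],"rotation":[0,0,0]},
    {"translation":[-0.008,0.002,0],"rotation":[0,0,0]},
    {"translation":[-0.008,0.002,0],"rotation":[0,0,0]},
    {"translation":[-0.008,0.002,0],"rotation":[0,0,0]},
    {"translation":[-0.008,0.002,0],"rotation":[0,0,0]},
    {"translation":[-0.008,0.002,0],"rotation":[0,0,0]},
    {"translation":[-0.008,0.002,0],"rotation":[0,0,0]},
    {"translation":[-0.008,0.002,0],"rotation":[0,0,0]},
    {"translation":[-0.008,0.002,0],"rotation":[0,0,0]}
  ]
}}

```text
t: 20.92
eef_pos: [0.6564, -0.1283, 0.1119]
ee_rot: [-3.141, -0.002, -0.218]
force: [5.4, -1.3, -0.5]
width: 0.0007
gripper_force: 2.3
```

```bash
python3 ball.py
```

```text
tcp [ 0.6564 -0.1283  0.1119] box [ 5.600e-03 -1.000e-04  1.119e-01] F [ 5.4 -1.3 -0.5]
scene [295. 199.] [3 3 7] [-0.0159  0.0026  0.16  ] [-0.001   0.0256  0.13  ]
top [284.6 162.2] [4 2 5] [-0.0149  0.001   0.16  ] [-0.0036 -0.0023  0.13  ]
top scene [-0.0162  0.0013  0.1618] 0.0012
```

Call:
{"method": "apply_moves", "body": {
  "steps": [
    {"translation":[0.03,-0.007,0],"rotation":[0,0,0]},
    {"translation":[0.06,-0.013,0],"rotation":[0,0,0]},
    {"translation":[0.045,-0.08,0],"rotation":[0,0,0]},
    {"translation":[0.03,-0.15,0],"rotation":[0,0,0]},
    {"translation":[0.016,-0.208,-0.01],"rotation":[0,0,0]},
    {"translation":[-0.04,-0.195,-0.02],"rotation":[0,0,0]},
    {"translation":[-0.08,-0.187,-0.02],"rotation":[0,0,0]},
    {"translation":[-0.124,-0.177,-0.02],"rotation":[0,0,0]},
    {"translation":[-0.124,-0.177,-0.02],"rotation":[0,0,0]},
    {"translation":[-0.124,-0.177,-0.02],"rotation":[0,0,0]}
  ]
}}

```text
t: 21.9
eef_pos: [0.6243, -0.1723, 0.1071]
ee_rot: [-3.142, -0.0, -0.217]
force: [-1.1, -0.9, 0.5]
width: 0.0008
gripper_force: 0.0
```

```bash
python3 ball.py
```

```text
tcp [ 0.6243 -0.1723  0.1071] box [-0.0163 -0.05    0.1071] F [-1.1 -0.9  0.5]
```

Call:
{"method": "apply_moves", "body": {
  "steps": [
    {"translation":[0.003,0.014,0],"rotation":[0,0,0]},
    {"translation":[0.006,0.028,0],"rotation":[0,0,0]},
    {"translation":[0.009,0.042,0],"rotation":[0,0,0]},
    {"translation":[0.012,0.056,0],"rotation":[0,0,0]},
    {"translation":[0.015,0.07,0],"rotation":[0,0,0]},
    {"translation":[0.018,0.084,0],"rotation":[0,0,0]},
    {"translation":[0.021,0.098,0],"rotation":[0,0,0]},
    {"translation":[0.025,0.112,0],"rotation":[0,0,0]},
    {"translation":[0.028,0.126,0],"rotation":[0,0,0]},
    {"translation":[0.03,0.138,0],"rotation":[0,0,0]}
  ]
}}

```text
t: 22.88
eef_pos: [0.6321, -0.1376, 0.1068]
ee_rot: [3.142, -0.0, -0.218]
force: [-0.6, 0.4, 0.6]
width: 0.0003
gripper_force: 0.3
```

```bash
python3 ball.py
```

```text
tcp [ 0.6321 -0.1376  0.1068] box [-0.0161 -0.0144  0.1068] F [-0.6  0.4  0.6]
```

Call:
{"method": "apply_moves", "body": {
  "steps": [
    {"translation":[0.002,0.009,0],"rotation":[0,0,0]},
    {"translation":[0.004,0.018,0],"rotation":[0,0,0]},
    {"translation":[0.006,0.027,0],"rotation":[0,0,0]},
    {"translation":[0.008,0.036,0],"rotation":[0,0,0]},
    {"translation":[0.01,0.045,0],"rotation":[0,0,0]},
    {"translation":[0.012,0.054,0],"rotation":[0,0,0]},
    {"translation":[0.014,0.063,0],"rotation":[0,0,0]},
    {"translation":[0.014,0.063,0],"rotation":[0,0,0]},
    {"translation":[0.014,0.063,0],"rotation":[0,0,0]},
    {"translation":[0.014,0.063,0],"rotation":[0,0,0]}
  ]
}}

```text
t: 23.87
eef_pos: [0.6355, -0.122, 0.1067]
ee_rot: [-3.141, -0.0, -0.218]
force: [-1.1, -1.1, -0.6]
width: 0.0003
gripper_force: 0.0
```

Call:
{"method": "apply_moves", "body": {
  "steps": [
    {"translation":[-0.003,-0.015,0.01],"rotation":[0,0,0]},
    {"translation":[-0.006,-0.03,0.05],"rotation":[0,0,0]},
    {"translation":[-0.01,-0.05,0.12],"rotation":[0,0,0]},
    {"translation":[-0.01,-0.05,0.2],"rotation":[0,0,0]},
    {"translation":[-0.01,-0.1,0.28],"rotation":[0,0,0]},
    {"translation":[-0.01,-0.2,0.36],"rotation":[0,0,0]},
    {"translation":[-0.01,-0.3,0.4],"rotation":[0,0,0]},
    {"translation":[-0.01,-0.4,0.4],"rotation":[0,0,0]},
    {"translation":[-0.01,-0.4,0.4],"rotation":[0,0,0]},
    {"translation":[-0.01,-0.4,0.4],"rotation":[0,0,0]}
  ]
}}

```text
t: 24.7
eef_pos: [0.6326, -0.2239, 0.2075]
ee_rot: [-3.141, -0.001, -0.22]
force: [-0.1, 0.8, 0.2]
width: 0.0004
gripper_force: 0.0
```

```bash
python3 ball.py
```

```text
tcp [ 0.6326 -0.2239  0.2075] box [ 0.003  -0.0986  0.2075] F [-0.1  0.8  0.2]
scene [291. 196.] [3 3 9] [-0.0218  0.0204  0.16  ] [-0.0071  0.0439  0.13  ]
wrist [ 92.8 216.8] [ 19  19 266] [-0.009   0.0251  0.16  ] [-0.0202  0.0406  0.13  ]
wrist scene [-0.0144  0.0325  0.145 ] 0.0007
```

Call:
{"method": "apply_moves", "body": {
  "steps": [
    {"translation":[0.01,0.12,0],"rotation":[0,0,0]},
    {"translation":[0.02,0.24,0],"rotation":[0,0,0]},
    {"translation":[0.03,0.36,0],"rotation":[0,0,0]},
    {"translation":[0.045,0.48,0],"rotation":[0,0,0]},
    {"translation":[0.058,0.596,0],"rotation":[0,0,0]},
    {"translation":[0.058,0.596,-0.08],"rotation":[0,0,0]},
    {"translation":[0.058,0.596,-0.16],"rotation":[0,0,0]},
    {"translation":[0.058,0.596,-0.23],"rotation":[0,0,0]},
    {"translation":[0.058,0.596,-0.29],"rotation":[0,0,0]},
    {"translation":[0.058,0.596,-0.31],"rotation":[0,0,0]}
  ]
}}

```text
t: 25.68
eef_pos: [0.6459, -0.072, 0.1266]
ee_rot: [3.141, 0.004, -0.216]
force: [-0.1, 0.5, 0.0]
width: 0.0005
gripper_force: 0.0
```

Call:
{"method": "apply_moves", "body": {
  "steps": [
    {"translation":[0,0,-0.01],"rotation":[0,0,0]},
    {"translation":[0,0,-0.02],"rotation":[0,0,0]},
    {"translation":[0,0,-0.03],"rotation":[0,0,0]},
    {"translation":[0,0,-0.04],"rotation":[0,0,0]},
    {"translation":[0,0,-0.05],"rotation":[0,0,0]},
    {"translation":[0,0,-0.06],"rotation":[0,0,0]},
    {"translation":[0,0,-0.07],"rotation":[0,0,0]},
    {"translation":[0,0,-0.076],"rotation":[0,0,0]},
    {"translation":[0,0,-0.08],"rotation":[0,0,0]},
    {"translation":[0,0,-0.08],"rotation":[0,0,0]}
  ]
}}

```text
t: 26.52
eef_pos: [0.6502, -0.0703, 0.1111]
ee_rot: [-3.137, -0.005, -0.216]
force: [0.1, 13.1, 6.4]
width: 0.0004
gripper_force: 7.1
```

Call:
{"method": "apply_moves", "body": {
  "steps": [
    {"translation":[0,0.01,0.04],"rotation":[0,0,0]},
    {"translation":[0,0.01,0.1],"rotation":[0,0,0]},
    {"translation":[0,0,0.2],"rotation":[0,0,0]},
    {"translation":[0,-0.12,0.3],"rotation":[0,0,0]},
    {"translation":[0,-0.24,0.38],"rotation":[0,0,0]},
    {"translation":[0,-0.36,0.38],"rotation":[0,0,0]},
    {"translation":[0,-0.48,0.38],"rotation":[0,0,0]},
    {"translation":[0,-0.6,0.38],"rotation":[0,0,0]},
    {"translation":[0,-0.6,0.38],"rotation":[0,0,0]},
    {"translation":[0,-0.6,0.38],"rotation":[0,0,0]}
  ]
}}

```text
t: 27.35
eef_pos: [0.6468, -0.2251, 0.2041]
ee_rot: [3.141, 0.0, -0.221]
force: [0.9, 0.4, -0.2]
width: 0.0001
gripper_force: 0.0
```

```bash
python3 ball.py
```

```text
tcp [ 0.6468 -0.2251  0.2041] box [ 0.0172 -0.0967  0.2041] F [ 0.9  0.4 -0.2]
scene [290.7 195.8] [3 3 6] [-0.0225  0.0215  0.16  ] [-0.0077  0.045   0.13  ]
wrist [ 94.1 231.5] [ 17  19 249] [-0.0059  0.0263  0.16  ] [-0.0186  0.0419  0.13  ]
wrist scene [-0.0136  0.0357  0.1419] 0.0
```

Call:
{"method": "apply_moves", "body": {
  "steps": [
    {"translation":[0.005,0.12,0],"rotation":[0,0,0]},
    {"translation":[0.008,0.24,0],"rotation":[0,0,0]},
    {"translation":[0.01,0.36,0],"rotation":[0,0,0]},
    {"translation":[0.013,0.48,0],"rotation":[0,0,0]},
    {"translation":[0.016,0.565,0],"rotation":[0,0,0]},
    {"translation":[0.016,0.565,-0.08],"rotation":[0,0,0]},
    {"translation":[0.016,0.565,-0.16],"rotation":[0,0,0]},
    {"translation":[0.016,0.565,-0.23],"rotation":[0,0,0]},
    {"translation":[0.016,0.565,-0.28],"rotation":[0,0,0]},
    {"translation":[0.016,0.565,-0.3],"rotation":[0,0,0]}
  ]
}}

```text
t: 28.33
eef_pos: [0.6502, -0.0805, 0.1272]
ee_rot: [3.141, 0.003, -0.216]
force: [-0.1, -0.7, 0.1]
width: 0.0004
gripper_force: 0.0
```

Call:
{"method": "apply_moves", "body": {
  "steps": [
    {"translation":[0,0,-0.01],"rotation":[0,0,0]},
    {"translation":[0,0,-0.02],"rotation":[0,0,0]},
    {"translation":[0,0,-0.03],"rotation":[0,0,0]},
    {"translation":[0,0,-0.04],"rotation":[0,0,0]},
    {"translation":[0,0,-0.05],"rotation":[0,0,0]},
    {"translation":[0,0,-0.055],"rotation":[0,0,0]},
    {"translation":[0,0,-0.06],"rotation":[0,0,0]},
    {"translation":[0,0,-0.065],"rotation":[0,0,0]},
    {"translation":[0,0,-0.065],"rotation":[0,0,0]},
    {"translation":[0,0,-0.065],"rotation":[0,0,0]}
  ]
}}

```text
t: 29.17
eef_pos: [0.6513, -0.0821, 0.1128]
ee_rot: [3.141, 0.0, -0.218]
force: [-0.2, -0.1, 0.5]
width: 0.0002
gripper_force: 0.0
```

```bash
python3 ball.py
```

```text
tcp [ 0.6513 -0.0821  0.1128] box [-0.0094  0.0439  0.1128] F [-0.2 -0.1  0.5]
```

Call:
{"method": "apply_moves", "body": {
  "steps": [
    {"translation":[0,0,-0.005],"rotation":[0,0,0]},
    {"translation":[0,0,-0.01],"rotation":[0,0,0]},
    {"translation":[0,0,-0.015],"rotation":[0,0,0]},
    {"translation":[0,0,-0.02],"rotation":[0,0,0]},
    {"translation":[0,0,-0.024],"rotation":[0,0,0]},
    {"translation":[0,0,-0.024],"rotation":[0,0,0]},
    {"translation":[0,0,-0.024],"rotation":[0,0,0]},
    {"translation":[0,0,-0.024],"rotation":[0,0,0]},
    {"translation":[0,0,-0.024],"rotation":[0,0,0]},
    {"translation":[0,0,-0.024],"rotation":[0,0,0]}
  ]
}}

```text
t: 30.15
eef_pos: [0.6514, -0.082, 0.1069]
ee_rot: [3.141, 0.0, -0.218]
force: [1.0, -0.9, -0.1]
width: 0.0005
gripper_force: 0.0
```

Call:
{"method": "apply_moves", "body": {
  "steps": [
    {"translation":[0,0,-0.004],"rotation":[0,0,0]},
    {"translation":[0,0,-0.008],"rotation":[0,0,0]},
    {"translation":[0,0,-0.012],"rotation":[0,0,0]},
    {"translation":[0,0,-0.014],"rotation":[0,0,0]},
    {"translation":[0,0,-0.014],"rotation":[0,0,0]},
    {"translation":[0,0,-0.014],"rotation":[0,0,0]},
    {"translation":[0,0,-0.014],"rotation":[0,0,0]},
    {"translation":[0,0,-0.014],"rotation":[0,0,0]},
    {"translation":[0,0,-0.014],"rotation":[0,0,0]},
    {"translation":[0,0,-0.014],"rotation":[0,0,0]}
  ]
}}

```text
t: 30.98
eef_pos: [0.6528, -0.0822, 0.1056]
ee_rot: [-3.141, -0.003, -0.217]
force: [-0.9, 0.6, 10.4]
width: 0.0005
gripper_force: 5.0
```

Call:
{"method": "apply_moves", "body": {
  "steps": [
    {"translation":[0,0,0.04],"rotation":[0,0,0]},
    {"translation":[0,0,0.1],"rotation":[0,0,0]},
    {"translation":[0,0,0.2],"rotation":[0,0,0]},
    {"translation":[0,-0.12,0.3],"rotation":[0,0,0]},
    {"translation":[0,-0.24,0.4],"rotation":[0,0,0]},
    {"translation":[0,-0.36,0.4],"rotation":[0,0,0]},
    {"translation":[0,-0.48,0.4],"rotation":[0,0,0]},
    {"translation":[0,-0.6,0.4],"rotation":[0,0,0]},
    {"translation":[0,-0.6,0.4],"rotation":[0,0,0]},
    {"translation":[0,-0.6,0.4],"rotation":[0,0,0]}
  ]
}}

```text
t: 31.82
eef_pos: [0.6509, -0.2337, 0.2032]
ee_rot: [3.142, 0.001, -0.22]
force: [-0.1, 0.5, -0.5]
width: 0.0005
gripper_force: 0.0
```

```bash
python3 ball.py
```

```text
tcp [ 0.6509 -0.2337  0.2032] box [ 0.0229 -0.1042  0.2032] F [-0.1  0.5 -0.5]
scene [289.8 197. ] [3 3 5] [-0.0277  0.018   0.16  ] [-0.0131  0.0414  0.13  ]
wrist [ 86.3 231. ] [ 15  17 210] [0.0005 0.0247 0.16  ] [-0.0121  0.0411  0.13  ]
wrist scene [-0.0126  0.0419  0.1291] 0.0005
```

```bash
python3 -c "
from station import *
print(job_done())"
```

```text
the job is handed in; nothing more can be done
None
```

The hatch is shut, the bolt is home, and the knob is down in the notch (ball last measured at z ≈ 129 mm); I've handed the job in, but no verdict came back. While I pushed the hatch, the fingers touched it about 25–30 mm higher than the reported fingertip point, so by the readings the grasp point was inside the board and the "hatch taken between the fingers" rule may have been triggered.

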